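# Hang the lift-off door of a beam enclosure and shut it

### The job

Take the amber-windowed door out of the panel rack and hang it on the black beam enclosure: hold it in its open position, feel for the two hinge pins (they sit on eccentric adjusters, so they stand a few millimetres off the nominal axis, to a side you do not know) and let it down gently, without forcing, until both knuckles are fully home. Then swing it shut until it has snapped in behind the roller catch. Leave the plain black panel standing in the rack.

Things in the scene. Friction and masses are not known exactly. Their poses are not given: they have to be found in the camera images.
- enclosure: Fixed black box, 100 deep x 140 wide x 146 high mm, aluminium corner posts, open front. Origin: middle of underside, on the table. x: from open front (frame face at -50 mm) to back; y: to the hinge side; z up. The open door points from the hinge axis along -x (door yaw = this yaw - 90 deg); to shut, it swings +90 deg about z to this yaw and rests on two rubber stops on the -y post.
- hinge_lo (a point): Nominal hinge axis, level with the lower pin's foot: (-67, 77, 35) mm in the enclosure, axes alike. Both steel pins, 8 mm across, 16 mm tall, upright, stand on brass eccentrics (17 mm discs, top at the foot) set by hand and locked: the real common axis of the two pins is 5 mm to one side of this point, in any horizontal direction, unmeasured. Heights are true. Brackets hold them from behind (+x).
- hinge_hi (a point): Nominal axis at the upper pin's foot, 72 mm above hinge_lo; the same 5 mm unmeasured offset as the lower. The parts under this pin reach down to 60 mm above hinge_lo. So the door comes in level from the front, knuckle_lo 17 to 40 mm above hinge_lo (knuckles over the pin tips, lower knuckle under the upper bracket), and is then lowered.
- catch_roller (a point): Centre of the white roller (16 mm across, 9 mm long along y) of the sprung catch that hangs from the enclosure's top edge, at (-78, -50, 131) mm in it; housing 16 mm wide, up to z = 162 mm, forward to x = -85. A door pushed shut lifts the roller 2 to 3 mm and snaps in behind it: a few newtons at the door's free side, near the end of the swing.
- door_grip (a point): Centre of the black grip bar on the door's top rail, 12 (x) x 40 (y) x 33 high mm, to be pinched across x. Axes of the door: x through it (front -x), y from free edge to hinge, z up. Door: loose, 0.22 to 0.35 kg, aluminium frame, amber window, 8 x 121 x 115 high mm; top edge 16.5 and underside 131.5 mm below here; hinge axis at y = +52 mm, free edge at -85, mass centre at -22.
- knuckle_lo (a point): Lower hinge knuckle of the door: middle of its underside, on the hinge axis, at (0, 52, -111.5) mm from door_grip. Each knuckle: steel tube 17 mm across, 18 mm long, 10 mm bore open at both ends, so 1 mm play all round on the pin. Fully home it rests on the brass disc, this point level with hinge_lo; the hung door sags by up to 0.04 rad and turns easily.
- knuckle_hi (a point): Upper hinge knuckle, same size, 72 mm above knuckle_lo on the same axis. Fully home it is level with hinge_hi.
- door_edge (a point): Point in the door's mid-plane, 132 mm from the hinge axis (5 mm inside the free edge), 60 mm above its underside. Shut, it is at x = -67 mm in the enclosure, behind the roller.
- door: The same door: origin at the middle of its panel's underside, (0, -24.5, -131.5) mm from door_grip, axes alike. It stands upright in one of the rack's two slots, which one varies.
- rack: Fixed dark rack of two comb plates, 120 mm long (x), 48 mm high, 72 mm apart along y. Origin: middle of underside. Slots 10 mm wide at x = -32 and +32 mm, slot floor at z = 10 mm: lift a panel 40 mm to clear the combs.
- panel_mid (a point): Centre of the plain black panel, 6 x 118 x 105 mm high, loose, upright in the other slot of the rack, its top 115 mm above the table. Leave it there.

How it is judged:
On the way, in this order (a step that is already met when the one before it is completed fails the run):
1. the door is lifted clear of the rack (height (world z) of knuckle_lo above 0.062 m), for 0.1 s.
2. the door sits fully home on both hinge pins while it still stands open, its edge at least 25 mm from shut (horizontal distance between knuckle_lo and hinge_lo below 0.0075 m and z of knuckle_lo in the frame of hinge_lo between -0.003 and 0.003 m and horizontal distance between knuckle_hi and hinge_hi below 0.0075 m and z of knuckle_hi in the frame of hinge_hi between -0.003 and 0.003 m and x of door_edge in the frame of enclosure below -0.092 m), for 0.3 s.
At the end, for the whole second after the job is handed in: Both knuckles are down on their pins (undersides level with the pin feet within 3 mm, within 7.5 mm of the nominal axis, which allows for the eccentric setting), the door is shut behind the roller (edge less than 4.5 mm short of shut), and the black panel still stands in its slot (horizontal distance between knuckle_lo and hinge_lo below 0.0075 m and z of knuckle_lo in the frame of hinge_lo between -0.003 and 0.003 m and horizontal distance between knuckle_hi and hinge_hi below 0.0075 m and z of knuckle_hi in the frame of hinge_hi between -0.003 and 0.003 m and x of door_edge in the frame of enclosure between -0.0715 and -0.06 m and angle between door_grip's own z axis and vertical below 0.09 rad and z of panel_mid in the frame of rack above 0.05 m and distance of panel_mid from where it was at the start of the episode below 0.02 m); the robot touches nothing.
It fails at once if the open door is forced: more than 40 N between it and the enclosure with its pins while its edge is 25 mm or more from shut (contact force between door and enclosure above 40 N and x of door_edge in the frame of enclosure below -0.092 m).
It fails at once if the black panel is pulled out or knocked (moved 20 mm) (distance of panel_mid from where it was at the start of the episode above 0.02 m).
It also fails if it takes over 64 s, if anything falls off the work surface, if the arm or the gripper's body presses on something with over 40 N, if the wrist force passes 120 N, or if a joint passes its speed limit or range.

### The arm

A 6-joint arm with a two-finger parallel gripper is mounted at the origin on a cart in front of the work surface, level with it; the furniture and walls round the work are solid. World frame = base frame: x ahead of the robot, y to its left, z up, the work surface at z = 0. Lengths are in m, angles in rad, forces in N, time in s.
With the tool pointing down it reaches from about 0.4 to 0.825 m from the base axis. Payload 7 kg.
Tool frame: the origin (TCP) lies at the centre of the arm's flange, where the gripper is bolted on; the fingertips stand 178 mm ahead of it and the grasp point (between the pads) lies 159 mm ahead of it; z points along the fingers, y is the direction in which the jaws open and shut (so a half turn about z gives the same grasp; the last joint's range is limited). The gripper opens to 88 mm and grips with 3 to 60 N. Pads are 19 mm wide; open, the fingers measure 130 mm over their backs; the gripper's body (78 mm by 193 mm) begins 47 mm behind the grasp point.
Start: joints at [-0.964, 0.359, 0.012, 0, -1.224, -0.288], TCP at [0.212, -0.641, 0.405] pointing down, gripper open.
Joint ranges: [-3.07, 3.07], [-1.43, 2.12], [-1.02, 1.25], [-3.03, 1.67], [-3.05, -0], [-3.03, 3.03]. Speed limits (rad/s): [2.39, 2.39, 3.01, 3.14, 3.14, 3.14].

### API

Orientations are given as [roll, pitch, yaw] about the fixed x, y, z axes, in that order (R = Rz(yaw) Ry(pitch) Rx(roll)).
In Python, from station import * gives the robot as it stands.
- The arm moves only by the tool send_rows, never from a script. Its argument "motion" is a list of rows, each an object with "offset": the shift along the tool's x, y, z in cm, a list of three; "turn": the turn about the tool's z in degrees. In form: [{"offset": [x, y, z], "turn": turn}, ...]. A call has 1 to 8 rows; each row is the pose to reach, as a shift and turn from the pose commanded when the call began, along the tool's axes at that moment; what a row does not reach only later rows make up. A row lasts 1/10 s, in which the tool goes at most 50 mm and 8.59 degrees, less where a joint would pass 70% of its speed; a pose out of reach is approached as far as the arm can. A call with a gripper value outside its range is refused whole. "hand" is the opening, from -1 (shut) to 1 (fully open), set as the call begins (left out, the last holds). The fingers move at their own pace and stop on an object; "squeeze" is the grip in N (left out, the last holds). Time passes only in rows, so rows that repeat a pose let the fingers close. It gives the time, the measured TCP pose, the force and the opening at its end, in the units of the state.
- get_state(): the state, without advancing time (a new reading comes with each control period).
- grab_frame(name): name is "scene" or "top" or "wrist"; returns a dict with "frame" (480x640x3 uint8, blue, green, red), "range_z" (480x640 float32, m along the optical axis (not along the pixel's ray), 0 where there is no reading), "vertical_fov" (degrees; the focal length in pixels is half the picture's height over the tangent of half this angle, whatever the lens; pixels are square), "cx", "cy" (the principal point, pixels), "cam_to_world" (4x4, takes a point from camera to world coordinates). Camera axes: x right, y up, looking along -z (the intrinsics and any distortion apply to the point x, -y, -z); pixel columns grow to the right and rows downward; lengths in m; the calibration is good to about 2 mm. A picture is of the moment at which its call begins.
- job_done(): hands the job in, once; it reports no verdict.
The state is a dict: "t": time; "q": joint angles; "qd": joint speeds; "joint_efforts": joint torques, N m; "eef_pos": TCP position; "ee_rot": TCP orientation; "force": force on the tool from outside, world axes, zero at the start; "moment": the same for the moment, N m; "width": finger opening in m.
Only numpy, scipy, OpenCV 4.12 (cv2) and the standard library are available. Lean on these libraries where they do the work, as an engineer would, in place of code of your own. Each camera call takes 0.05 s, during which the arm holds its last target. There are 200 camera calls.

## Working session

There is one attempt and no reset: what is moved stays moved. The work goes in short steps, Python scripts to look and compute and a tool call to move; the robot and the scene stay as the last step left them, time stands still between calls to the robot, and variables do not carry over. Pictures are saved under pics/ and viewed, about 8 in all and at most 12, crops included, and the job is handed in when it is done.

Besides the shell and the picture viewer there is one more tool, called after ">>>" as a command line: name --argument value ..., lists and objects as JSON in quotes. send_rows: Moves the arm, as the interface text tells. Its arguments: {"type":"object","properties":{"motion":{"type":"array"},"hand":{"type":"number"},"squeeze":{"type":"number"}},"required":["motion"]}

```bash
ls; mkdir -p pics
cat > h.py <<'E'
from station import *
import numpy as np, cv2
from scipy.spatial.transform import Rotation as R
def pts(f):
    D=f["range_z"];F=240/np.tan(np.radians(f["vertical_fov"])/2)
    v,u=np.mgrid[0:480,0:640]
    P=np.stack([(u-f["cx"])/F*D,-(v-f["cy"])/F*D,-D,np.ones_like(D)],-1)
    W=(P@np.array(f["cam_to_world"]).T)[...,:3]; W[D==0]=np.nan
    return W
def st():
    s=get_state(); print("t",s["t"],"p",np.round(s["eef_pos"],4),"rpy",np.round(s["ee_rot"],4),"F",np.round(s["force"],1),"M",np.round(s["moment"],2),"w",s["width"]); return s
E
python3 - <<'E'
from h import *
st()
fs={n:grab_frame(n) for n in("scene","top")}
np.save("fs.npy",fs,allow_pickle=True)
for n,f in fs.items():
    print(n,{k:np.round(v,3) for k,v in f.items() if k in("vertical_fov","cx","cy","cam_to_world")},[k for k in f],(f["range_z"]>0).mean())
cv2.imwrite("pics/a.png",np.hstack([cv2.resize(fs[n]["frame"],(400,300)) for n in fs]))
cv2.imwrite("pics/top.png",fs["top"]["frame"]);cv2.imwrite("pics/scene.png",fs["scene"]["frame"])
E
```

```text
pics
t 0.0 p [ 0.2115 -0.6408  0.4037] rpy [ 3.1399e+00 -2.0000e-04 -2.8229e+00] F [-0.5 -0.4 -0.4] M [ 0.    0.03 -0.03] w 0.08770409730021837
scene {'vertical_fov': np.float64(48.864), 'cx': np.float64(327.041), 'cy': np.float64(243.312), 'cam_to_world': array([[-0.854,  0.396, -0.338,  0.132],
       [-0.52 , -0.626,  0.581,  0.666],
       [ 0.018,  0.672,  0.741,  0.953],
       [ 0.   ,  0.   ,  0.   ,  1.   ]])} ['frame', 'range_z', 'vertical_fov', 'cx', 'cy', 'cam_to_world'] 0.9960319010416666
top {'vertical_fov': np.float64(56.301), 'cx': np.float64(312.918), 'cy': np.float64(235.758), 'cam_to_world': array([[-0.01 ,  0.984, -0.179,  0.365],
       [-1.   , -0.008,  0.012,  0.024],
       [ 0.01 ,  0.179,  0.984,  1.075],
       [ 0.   ,  0.   ,  0.   ,  1.   ]])} ['frame', 'range_z', 'vertical_fov', 'cx', 'cy', 'cam_to_world'] 0.9961067708333333
```

View pics/top.png

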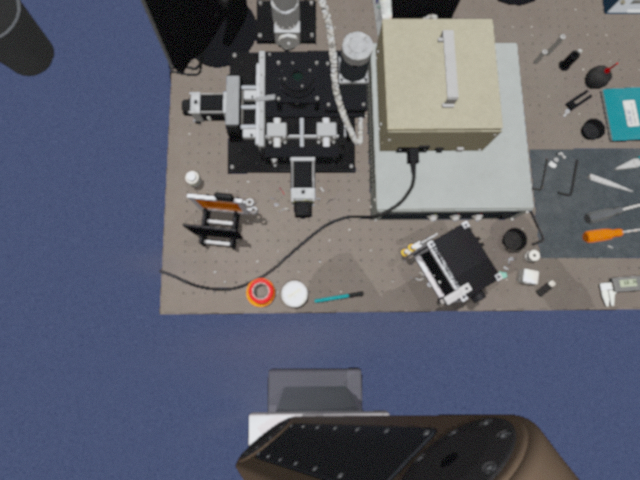

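View pics/scene.png

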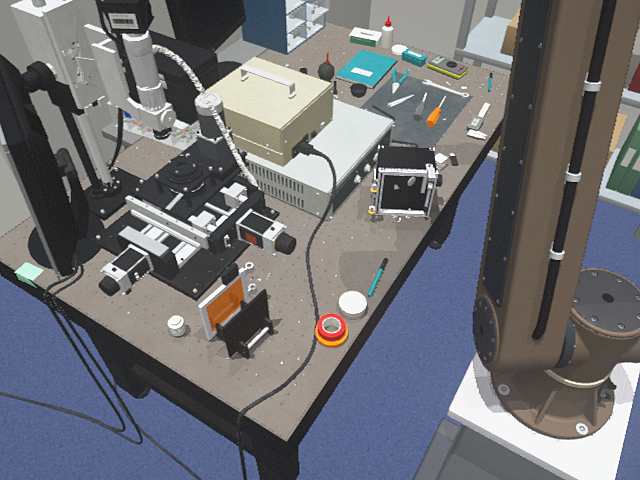

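The top view shows the door with its grip at about (222,198) and its knuckles on the right at (250,206). The black panel is at (210,230). The enclosure is at about (457,263), with its hinge brass at (407,245) and its open front facing lower-left. Next I measure these with depth.

Run:
```python
from h import *
fs=np.load("fs.npy",allow_pickle=True).item()
for n,(bd,be) in {"top":((175,180,275,255),(390,215,520,315)),"scene":((185,250,285,365),(360,135,450,225))}.items():
    f=fs[n];W=pts(f);im=f["frame"].astype(int)
    def reg(b): return W[b[1]:b[3],b[0]:b[2]].reshape(-1,3),im[b[1]:b[3],b[0]:b[2]].reshape(-1,3)
    P,C=reg(bd)
    for lo,hi,nm in((.148,.17,"grip top"),(.119,.135,"rail"),(.107,.119,"panel/..")):
        m=(P[:,2]>lo)&(P[:,2]<hi);Q=P[m]
        if m.sum()>4:
            r=cv2.minAreaRect((Q[:,:2]*1000).astype(np.float32));print(n,nm,m.sum(),np.round(Q.mean(0),4),"zmed",np.median(Q[:,2]),r)
    hsv=cv2.cvtColor(f["frame"],cv2.COLOR_BGR2HSV)[bd[1]:bd[3],bd[0]:bd[2]].reshape(-1,3)
    m=(hsv[:,1]>120)&(hsv[:,0]>5)&(hsv[:,0]<25)&(hsv[:,2]>80)&(P[:,2]>.03)
    Q=P[m];
    if len(Q)>5: print("amber",len(Q),Q.mean(0),np.polyfit(Q[:,1],Q[:,0],1))
    P,C=reg(be)
    for lo,hi in((.140,.151),(.152,.17)):
        m=(P[:,2]>lo)&(P[:,2]<hi);Q=P[m];
        if m.sum()>4:
            r=cv2.minAreaRect((Q[:,:2]*1000).astype(np.float32));print(n,"enc",lo,m.sum(),np.round(Q.mean(0),4),np.median(Q[:,2]),r,cv2.boxPoints(r).round(1).tolist())
```

```text
top grip top 119 [0.6201 0.2029 0.156 ] zmed 0.15649109486356172 ((620.8235473632812, 203.8700714111328), (40.970458984375, 13.073453903198242), 82.65794372558594)
top rail 183 [0.6228 0.224  0.1243] zmed 0.12404818330804424 ((623.980224609375, 215.47994995117188), (142.09878540039062, 15.775763511657715), 82.62889862060547)
top panel/.. 250 [0.5778 0.2271 0.1142] zmed 0.11444129563158184 ((588.9280395507812, 220.81887817382812), (151.65298461914062, 70.33111572265625), 87.3812026977539)
amber 277 [0.62212347 0.22715794 0.06693807] [0.10891407 0.59738277]
top enc 0.14 3035 [ 0.4797 -0.3015  0.1457] 0.14568512772576858 ((472.447998046875, -289.8534240722656), (140.0408935546875, 130.75140380859375), 29.0657958984375) [[379.5, -266.70001220703125], [443.0, -381.0], [565.4000244140625, -313.0], [501.8999938964844, -198.6999969482422]]
top enc 0.152 174 [ 0.4052 -0.2703  0.1606] 0.16134785892313347 ((409.6697998046875, -279.09893798828125), (16.04861068725586, 60.78071594238281), 28.807567596435547) [[388.0, -256.29998779296875], [417.29998779296875, -309.6000061035156], [431.29998779296
[... 563 characters left out ...]
amber 919 [0.62230297 0.22731196 0.07247512] [0.1084904  0.59764181]
scene enc 0.14 1509 [ 0.4796 -0.2998  0.1462] 0.14636062092217028 ((471.3966369628906, -291.11669921875), (139.41612243652344, 131.95523071289062), 28.941011428833008) [[378.5, -267.1000061035156], [442.29998779296875, -382.6000061035156], [564.2999877929688, -315.1000061035156], [500.5, -199.60000610351562]]
scene enc 0.152 116 [ 0.4047 -0.2705  0.1601] 0.16125029920970613 ((435.59228515625, -252.8720703125), (102.17276000976562, 60.18595504760742), 44.529327392578125) [[378.1000061035156, -267.20001220703125], [420.29998779296875, -310.20001220703125], [493.1000061035156, -238.5], [450.8999938964844, -195.60000610351562]]
```

Run:
```python
from h import *
s=st();f=grab_frame("wrist")
T=np.eye(4);T[:3,:3]=R.from_euler("xyz",s["ee_rot"]).as_matrix();T[:3,3]=s["eef_pos"]
print(np.round(np.linalg.inv(T)@f["cam_to_world"],3),f["vertical_fov"],f["cx"],f["cy"])
def plan(xy,z,yaw):
    d=np.linalg.inv(T)@np.r_[xy,z,1];print("offset cm",np.round(d[:3]*100,1),"turn",np.round(-((np.degrees(yaw-s["ee_rot"][2])+180)%360-180),1))
plan([.5147,-.208],.36,np.radians(-60.9))
```

```text
t 0.1 p [ 0.2115 -0.6408  0.4038] rpy [ 3.1401e+00 -1.0000e-04 -2.8230e+00] F [-1.1  0.2  0.9] M [ 0.02  0.02 -0.01] w 0.08725410509895865
[[-0.     0.958  0.288  0.079]
 [ 1.     0.    -0.001 -0.   ]
 [-0.001  0.288 -0.958  0.021]
 [ 0.     0.     0.     1.   ]] 65.42565066097603 315.2529217949017 242.30726883752817
offset cm [-42.4  31.6   4.4] turn -100.8
```

```bash
cat >> h.py <<'E'
def plan(xy,z,yawdeg):
    s=st();T=np.eye(4);T[:3,:3]=R.from_euler("xyz",s["ee_rot"]).as_matrix();T[:3,3]=s["eef_pos"]
    d=np.linalg.inv(T)@np.r_[xy,z,1];print("PLAN offset cm",np.round(d[:3]*100,2),"turn",np.round(-((yawdeg-np.degrees(s["ee_rot"][2])+180)%360-180),2))
E
python3 -c "
from h import *
plan([.505,-.19],.36,-60.9)"
```

```text
t 0.15 p [ 0.2115 -0.6409  0.4039] rpy [ 3.1403e+00 -2.0000e-04 -2.8229e+00] F [ 0.7 -0.4 -0.2] M [ 0.01 -0.09 -0.04] w 0.08762178215521804
PLAN offset cm [-42.    33.61   4.43] turn -100.84
```

>>> send_rows --motion '[{"offset":[-42,33.6,4.4],"turn":-100.8},{"offset":[-42,33.6,4.4],"turn":-100.8},{"offset":[-42,33.6,4.4],"turn":-100.8},{"offset":[-42,33.6,4.4],"turn":-100.8},{"offset":[-42,33.6,4.4],"turn":-100.8},{"offset":[-42,33.6,4.4],"turn":-100.8},{"offset":[-42,33.6,4.4],"turn":-100.8},{"offset":[-42,33.6,4.4],"turn":-100.8}]'

```text
t: 0.95
eef_pos: [0.4297, -0.305, 0.372]
ee_rot: [-3.141, -0.0, -1.617]
force: [1.1, -0.5, 0.9]
width: 0.0878
```

```bash
python3 -c "
from h import *
plan([.505,-.19],.36,-60.9)"
```

```text
t 0.95 p [ 0.4297 -0.305   0.372 ] rpy [-3.1412 -0.     -1.6166] F [ 1.1 -0.5  0.9] M [-0.06 -0.07  0.05] w 0.08779008493606509
PLAN offset cm [-11.83  -6.99   1.21] turn -31.73
```

>>> send_rows --motion '[{"offset":[-9.5,-5.6,1.0],"turn":-25},{"offset":[-9.5,-5.6,1.0],"turn":-25},{"offset":[-9.5,-5.6,1.0],"turn":-25},{"offset":[-9.5,-5.6,1.0],"turn":-25},{"offset":[-9.5,-5.6,1.0],"turn":-25}]'

```text
t: 1.45
eef_pos: [0.4898, -0.2148, 0.3619]
ee_rot: [3.141, 0.0, -1.189]
force: [-0.1, -0.3, 0.9]
width: 0.0877
```

Run:
```python
from h import *
plan([.505,-.19],.36,-60.9)
f=grab_frame("wrist");np.save("w1.npy",f,allow_pickle=True);cv2.imwrite("pics/w1.png",f["frame"])
```

```text
t 1.45 p [ 0.4898 -0.2148  0.3619] rpy [ 3.1411e+00  3.0000e-04 -1.1889e+00] F [-0.1 -0.3  0.9] M [-0.01  0.16  0.02] w 0.08773945937605478
PLAN offset cm [-1.74 -2.33  0.18] turn -7.22
```

View pics/w1.png

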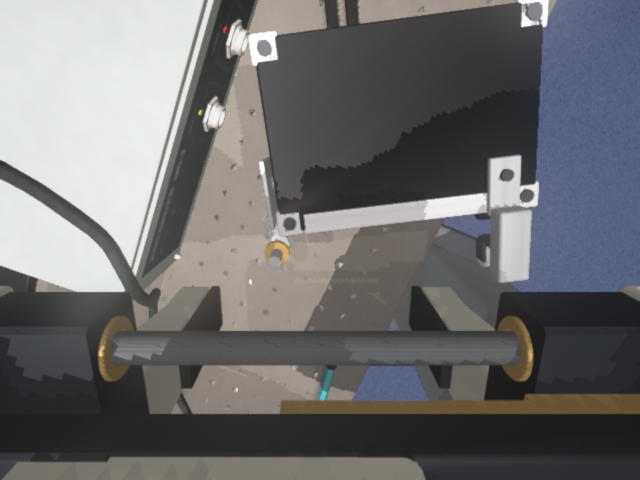

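The wrist view shows the roof corners at (265,47), (535,12), (527,195) and (290,223), the catch at (510,235), and the upper pin on its brass disc at about (277,255). Now I fit the roof and zoom in on the pin.

```bash
cat >> h.py <<'E'
def ray(f,u,v,z):
    F=240/np.tan(np.radians(f["vertical_fov"])/2);M=np.array(f["cam_to_world"])
    d=M[:3,:3]@np.array([(u-f["cx"])/F,-(v-f["cy"])/F,-1]);o=M[:3,3];return o+d*(z-o[2])/d[2]
E
python3 - <<'E'
from h import *
f=np.load("w1.npy",allow_pickle=True).item();W=pts(f);P=W.reshape(-1,3)
uu=np.mgrid[0:480,0:640];m=(P[:,2]>.139)&(P[:,2]<.152)&(uu[0].ravel()<290)
Q=P[m][:,:2];print(len(Q),np.median(P[m][:,2]))
c=np.array([.48,-.304]);a=np.radians(-60.9)
for it in range(3):
    ex=np.array([np.cos(a),np.sin(a)]);ey=np.array([-ex[1],ex[0]]);L=np.c_[(Q-c)@ex,(Q-c)@ey]*1000
    # back edge and left edge lines by binned max
    B=np.array([(y,L[(abs(L[:,1]-y)<2),0].max()) for y in range(-60,61,5)]);A=np.array([(x,L[abs(L[:,0]-x)<2,1].max(),L[abs(L[:,0]-x)<2,1].min()) for x in range(-40,41,5)])
    pb=np.polyfit(B[:,0],B[:,1],1);pl=np.polyfit(A[:,0],A[:,1],1);pr=np.polyfit(A[:,0],A[:,2],1)
    Fr=np.array([(y,L[(abs(L[:,1]-y)<2),0].min()) for y in range(-25,61,5)]);pf=np.polyfit(Fr[:,0],Fr[:,1],1)
    print(np.degrees(a),c,"back",pb,"left",pl,"right",pr,"front",pf)
    a+=np.mean([-pb[0],-pf[0],pl[0],pr[0]]);c=c+ex*(pb[1]+pf[1])/2000+ey*(pl[1]+pr[1])/2000
ex=np.array([np.cos(a),np.sin(a)]);ey=np.array([-ex[1],ex[0]])
h=c+ex*-.067+ey*.077;print("enc",c,np.degrees(a),"hinge",h)
m=(abs(P[:,:2]-h).max(1)<.02)&(P[:,2]>.09)&(P[:,2]<.135)
print(m.sum(),np.percentile(P[m][:,2],[5,25,50,75,95]))
hsv=cv2.cvtColor(f["frame"],cv2.COLOR_BGR2HSV)
mm=((hsv[...,1]>110)&(hsv[...,0]>10)&(hsv[...,0]<32)).astype(np.uint8);mm[:225]=0;mm[285:]=0;mm[:,:250]=0;mm[:,310:]=0
v,u=np.nonzero(mm);print("brass",len(u),u.mean(),v.mean(),u.min(),u.max(),v.min(),v.max(),cv2.minEnclosingCircle(np.c_[u,v].astype(np.float32)))
cr=cv2.resize(f["frame"][225:285,240:320],None,fx=10,fy=10,interpolation=cv2.INTER_CUBIC)
cv2.imwrite("pics/w1c.png",cr)
for y in range(240,272,3):print(y,(W[y,262:294:3,2]*1000).round(0).tolist())
print("enc hinge px check", [ (g, ray(f,277,255,g)[:2]) for g in(.107,.123)])
E
```

```text
57467 0.1452086438047764
-60.900000000000006 [ 0.48  -0.304] back [9.77425641e-03 4.89434450e+01] left [ -1.03504041 134.83092198] right [-8.33638738e-03 -7.05929233e+01] front [ 5.63731428e-03 -4.92459802e+01]Traceback (most recent call last):
  File "<stdin>", line 9, in <module>
    return umr_maximum(a, axis, None, out, keepdims, initial, where)
ValueError: zero-size array to reduction operation maximum which has no identity
```

Left of the enclosure a grey box intrudes, so I limit points to |y| < 80 mm.

Run:
```python
from h import *
f=np.load("w1.npy",allow_pickle=True).item();W=pts(f);P=W.reshape(-1,3)
uu=np.mgrid[0:480,0:640];m=(P[:,2]>.139)&(P[:,2]<.152)&(uu[0].ravel()<290)
Q=P[m][:,:2]
c=np.array([.48,-.304]);a=np.radians(-60.9)
for it in range(4):
    ex=np.array([np.cos(a),np.sin(a)]);ey=np.array([-ex[1],ex[0]]);L=np.c_[(Q-c)@ex,(Q-c)@ey]*1000;L=L[(abs(L[:,1])<78)&(abs(L[:,0])<100)]
    B=np.array([(y,L[(abs(L[:,1]-y)<2),0].max()) for y in range(-60,61,5)]);A=np.array([(x,L[abs(L[:,0]-x)<2,1].max(),L[abs(L[:,0]-x)<2,1].min()) for x in range(-40,41,5)])
    Fr=np.array([(y,L[(abs(L[:,1]-y)<2),0].min()) for y in range(-25,61,5)])
    fit=lambda D,k:np.polyfit(D[:,0],D[:,k],1)
    pb,pl,pr,pf=fit(B,1),fit(A,1),fit(A,2),fit(Fr,1)
    print(np.degrees(a),c,"back",pb,"left",pl,"right",pr,"front",pf)
    a+=np.mean([-pl[0],-pr[0],pb[0]*-1*-1*0+pb[0]*-1*-1*0-pl[0]*0])*-1 if 0 else 0
    a+=np.mean([pb[0]*-1,pf[0]*-1,pl[0],pr[0]]);c=c+ex*(pb[1]+pf[1])/2000+ey*(pl[1]+pr[1])/2000
ex=np.array([np.cos(a),np.sin(a)]);ey=np.array([-ex[1],ex[0]])
h=c+ex*-.067+ey*.077;print("enc",c,np.degrees(a),"hinge",h)
hsv=cv2.cvtColor(f["frame"],cv2.COLOR_BGR2HSV)
mm=((hsv[...,1]>110)&(hsv[...,0]>10)&(hsv[...,0]<32)).astype(np.uint8);mm[:225]=0;mm[285:]=0;mm[:,:250]=0;mm[:,310:]=0
v,u=np.nonzero(mm);print("brass",len(u),u.mean(),v.mean(),u.min(),u.max(),v.min(),v.max())
cv2.imwrite("pics/w1c.png",cv2.resize(f["frame"][225:285,240:320],None,fx=10,fy=10,interpolation=cv2.INTER_CUBIC))
for y in range(240,272,3):print(y,(W[y,262:294:3,2]*1000).round(0).tolist())
for g in (.107,.123):
    p=ray(f,277,255,g)[:2]-h; print(g,"enc-frame offset mm",(p@ex*1000,p@ey*1000))
```

```text
-60.900000000000006 [ 0.48  -0.304] back [9.77425641e-03 4.89434450e+01] left [-6.06844240e-03  6.68213466e+01] right [-8.33638738e-03 -7.05929233e+01] front [ 5.63731428e-03 -4.92459802e+01]
-61.32708847679859 [ 0.47827868 -0.30478495] back [1.64532462e-03 4.90810151e+01] left [2.59678524e-03 6.87386902e+01] right [ 5.03382758e-03 -6.85427947e+01] front [-1.61678961e-04 -4.90885977e+01]
-61.239039658057386 [ 0.4783628  -0.30473463] back [2.85322637e-03 4.90754411e+01] left [-3.56873530e-04  6.86165979e+01] right [ 1.23970295e-03 -6.86811058e+01] front [ 1.60860166e-03 -4.90828316e+01]
-61.29030503691185 [ 0.47833275 -0.30474691] back [2.22509973e-03 4.90846722e+01] left [5.40861380e-04 6.86488413e+01] right [ 4.38501486e-03 -6.86084608e+01] front [ 7.35241355e-04 -4.90792323e+01]
enc [ 0.47835176 -0.3047396 ] -61.26215081964612 hinge [ 0.51365379 -0.20897025]
brass 234 277.7606837606838 250.02991452991452 265 288 242 263
240 [-2.0, -2.0, 101.0, 102.0, 102.0, 101.0, 102.0, 100.0, 101.0, -1.0, -1.0]
243 [-2.0, -0.0, 100.0, 106.0, 107.0, 106.0, 106.0, 103.0, 100.0, 101.0, -9.0]
246 [-1
[... 160 characters left out ...]
 106.0, 106.0, 106.0, 113.0, 113.0, 110.0, 106.0, 106.0, 105.0, 1.0]
255 [-1.0, 106.0, 107.0, 117.0, 121.0, 118.0, 115.0, 107.0, 106.0, 106.0, -0.0]
258 [-1.0, 107.0, 107.0, 122.0, 122.0, 123.0, 120.0, 106.0, 106.0, -0.0, -0.0]
261 [1.0, -1.0, 122.0, 122.0, 123.0, 122.0, 121.0, 107.0, 107.0, -2.0, -1.0]
264 [-2.0, 0.0, -2.0, 123.0, 122.0, 122.0, 105.0, 106.0, 1.0, -1.0, -1.0]
267 [-1.0, -1.0, 0.0, -1.0, 122.0, 123.0, -0.0, -7.0, -0.0, -0.0, -1.0]
270 [-0.0, 0.0, 1.0, -0.0, -1.0, -2.0, -1.0, -2.0, -0.0, -1.0, 0.0]
0.107 enc-frame offset mm (np.float64(-4.580717288086495), np.float64(0.608612449115613))
0.123 enc-frame offset mm (np.float64(0.5914435311317702), np.float64(-1.7561588776175927))
```

View pics/w1c.png

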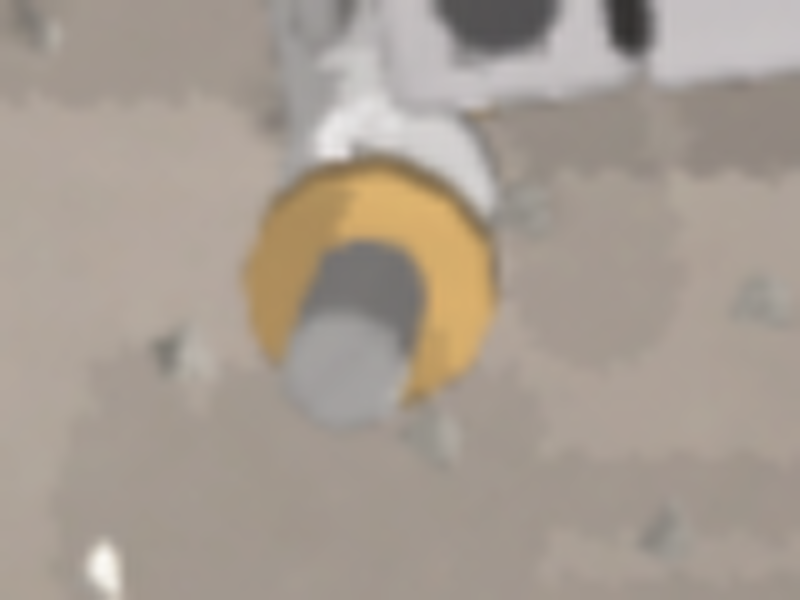

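The crop shows the pin tip centre at crop (348,366), which is full-frame (274.3,261.1). The disc centre is about (276.6,252.8).

Run:
```python
from h import *
f=np.load("w1.npy",allow_pickle=True).item()
c=np.array([.47835,-.30474]);a=np.radians(-61.26);ex=np.array([np.cos(a),np.sin(a)]);ey=np.array([-ex[1],ex[0]]);h=c+ex*-.067+ey*.077
for u,v,z in((274.3,261.1,.123),(276.1,254.5,.107),(276.6,252.8,.107)):
    p=ray(f,u,v,z)[:2];q=p-h;print(p,"off mm",q@ex*1000,q@ey*1000)
plan([.6198,.2030],.40,-96.5)
```

```text
[ 0.51257449 -0.20597058] off mm -3.1457265164107753 0.5002698526399031
[ 0.5126571  -0.20476696] off mm -4.161349784945712 1.151445429666145
[ 0.5127584 -0.206001 ] off mm -3.030623701348193 0.6468941716199841
t 1.5 p [ 0.4896 -0.2153  0.362 ] rpy [ 3.1411e+00  2.0000e-04 -1.1897e+00] F [ 0.2 -0.5  0.3] M [-0.05  0.16 -0.  ] w 0.08733842445458295
PLAN offset cm [-33.99 -27.65  -3.81] turn 28.33
```

>>> send_rows --motion '[{"offset":[-34,-27.6,-3.8],"turn":28},{"offset":[-34,-27.6,-3.8],"turn":28},{"offset":[-34,-27.6,-3.8],"turn":28},{"offset":[-34,-27.6,-3.8],"turn":28},{"offset":[-34,-27.6,-3.8],"turn":28},{"offset":[-34,-27.6,-3.8],"turn":28},{"offset":[-34,-27.6,-3.8],"turn":28},{"offset":[-34,-27.6,-3.8],"turn":28}]'

```text
t: 2.3
eef_pos: [0.6032, 0.153, 0.396]
ee_rot: [-3.141, 0.0, -1.68]
force: [1.7, -1.0, 0.9]
width: 0.0877
```

>>> send_rows --motion '[{"offset":[0,0,0],"turn":0},{"offset":[0,0,0],"turn":0},{"offset":[0,0,0],"turn":0}]'

```text
t: 2.6
eef_pos: [0.6026, 0.1511, 0.3953]
ee_rot: [3.141, -0.0, -1.678]
force: [0.7, 0.0, 0.8]
width: 0.0878
```

Run:
```python
from h import *
plan([.6198,.2030],.40,-96.5)
f=grab_frame("wrist");np.save("w2.npy",f,allow_pickle=True);cv2.imwrite("pics/w2.png",f["frame"])
P=pts(f).reshape(-1,3)
near=(P[:,1]>.1)&(P[:,1]<.33)&(P[:,0]>.55)&(P[:,0]<.68)
for lo,hi in((.150,.165),(.118,.130)):
    Q=P[near&(P[:,2]>lo)&(P[:,2]<hi)];r=cv2.minAreaRect((Q[:,:2]*1000).astype(np.float32));print(lo,len(Q),np.median(Q[:,2]),Q.mean(0),r)
```

```text
t 2.6 p [0.6026 0.1511 0.3953] rpy [ 3.1410e+00 -4.0000e-04 -1.6778e+00] F [0.7 0.  0.8] M [-0.05  0.08 -0.01] w 0.08776316846091024
PLAN offset cm [-5.34 -1.15 -0.48] turn 0.37
0.15 459 0.15622904728404094 [0.61870763 0.18825736 0.1556597 ] ((619.19189453125, 189.1807861328125), (17.38579750061035, 12.719779014587402), 83.47248077392578)
0.118 977 0.12378158836350073 [0.62028562 0.19922059 0.1225455 ] ((622.43603515625, 210.79348754882812), (140.45208740234375, 15.81771183013916), 82.88351440429688)
```

View pics/w2.png

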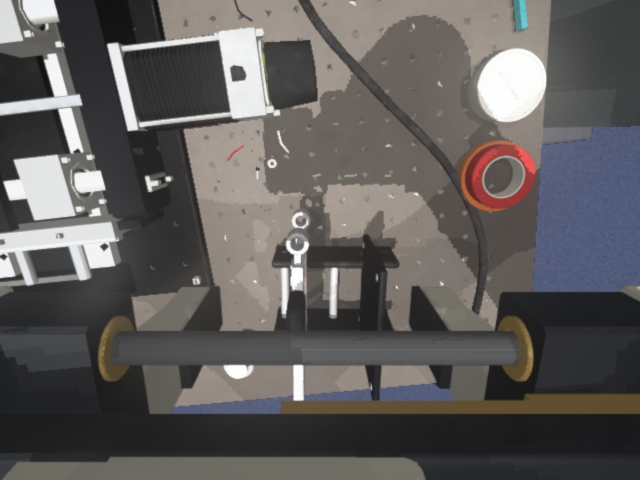

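The view shows the upper knuckle at (297,243), the lower at (301,219), the rail running down the image at x≈297, and the black panel at x≈375.

Run:
```python
from h import *
f=np.load("w2.npy",allow_pickle=True).item()
k=ray(f,297,243,.1195)[:2];k2=ray(f,301,219,.048)[:2];print("knuckles",k,k2)
a=np.radians(173.5);ey=np.array([-np.sin(a),np.cos(a)])
g=k-.052*ey;print("grip from knuckle",g)
P=pts(f).reshape(-1,3);m=(abs(P[:,2]-.124)<.004)&(abs(P[:,0]-.62)<.03)&(P[:,1]>.15)&(P[:,1]<.3)
print(np.polyfit(P[m][:,1],P[m][:,0],1),m.sum(),P[m][:,1].min(),P[m][:,1].max())
plan([.6200,.2030],.145+.159,-96.8)
```

```text
knuckles [0.61462784 0.148528  ] [0.61426758 0.1477485 ]
grip from knuckle [0.62051441 0.20019374]
[0.1085195  0.59868391] 646 0.15136400094671018 0.28013265053406444
t 2.65 p [0.6026 0.1509 0.3954] rpy [ 3.1412e+00 -2.0000e-04 -1.6779e+00] F [-0.6 -0.8  0.2] M [-0.06  0.08 -0.01] w 0.0876665887541601
PLAN offset cm [-5.36 -1.18  9.14] turn 0.67
```

>>> send_rows --motion '[{"offset":[-5.2,-1.2,0],"turn":0},{"offset":[-5.2,-1.2,0],"turn":0},{"offset":[-5.2,-1.2,3],"turn":0},{"offset":[-5.2,-1.2,6],"turn":0},{"offset":[-5.2,-1.2,9],"turn":0},{"offset":[-5.2,-1.2,9],"turn":0},{"offset":[-5.2,-1.2,9],"turn":0}]' --hand 1

```text
t: 3.35
eef_pos: [0.6204, 0.2021, 0.3061]
ee_rot: [3.142, -0.001, -1.676]
force: [0.2, 0.0, 0.7]
width: 0.0875
```

>>> send_rows --motion '[{"offset":[0,0,0],"turn":0},{"offset":[0,0,0],"turn":0},{"offset":[0,0,0],"turn":0},{"offset":[0,0,0],"turn":0},{"offset":[0,0,0],"turn":0},{"offset":[0,0,0],"turn":0},{"offset":[0,0,0],"turn":0}]' --hand -1 --squeeze 40

```text
t: 4.05
eef_pos: [0.6201, 0.2032, 0.3054]
ee_rot: [3.142, -0.0, -1.675]
force: [0.7, 0.0, -0.7]
width: 0.0379
```

```bash
python3 -c "
from h import *
st()"
```

```text
t 4.05 p [0.6201 0.2032 0.3054] rpy [ 3.1415e+00 -1.0000e-04 -1.6750e+00] F [ 0.7  0.  -0.7] M [-0.01  0.05  0.01] w 0.03785889908840666
```

>>> send_rows --motion '[{"offset":[0,0,0],"turn":0},{"offset":[0,0,0],"turn":0},{"offset":[0,0,0],"turn":0},{"offset":[0,0,0],"turn":0},{"offset":[0,0,0],"turn":0},{"offset":[0,0,0],"turn":0},{"offset":[0,0,0],"turn":0}]'

```text
t: 4.75
eef_pos: [0.6203, 0.2031, 0.3054]
ee_rot: [-3.141, 0.0, -1.675]
force: [1.4, -0.1, -1.3]
width: 0.012
```

>>> send_rows --motion '[{"offset":[0,0,-0.5],"turn":0},{"offset":[0,0,-1.5],"turn":0},{"offset":[0,0,-3],"turn":0},{"offset":[0,0,-5],"turn":0},{"offset":[0,0,-7],"turn":0},{"offset":[0,0,-9],"turn":0},{"offset":[0,0,-9],"turn":0}]'

```text
t: 5.45
eef_pos: [0.6203, 0.2033, 0.3992]
ee_rot: [-3.138, 0.003, -1.675]
force: [0.1, 1.2, -2.6]
width: 0.0117
```

Run:
```python
from h import *
s=st();f=grab_frame("wrist");np.save("w3.npy",f,allow_pickle=True);cv2.imwrite("pics/w3.png",f["frame"][:300])
a=-61.26;ex=np.array([np.cos(np.radians(a)),np.sin(np.radians(a))])
p=np.array([.5126,-.2059]);print("grip goal",p-.052*ex)
plan(p-.052*ex-.03*ex,.395,a)
```

```text
t 5.45 p [0.6203 0.2033 0.3992] rpy [-3.1379e+00  2.6000e-03 -1.6746e+00] F [ 0.1  1.2 -2.6] M [0.07 0.02 0.01] w 0.011714831290558888
grip goal [ 0.48759654 -0.16030584]
t 5.5 p [0.6199 0.2032 0.3969] rpy [-3.1402e+00  1.7000e-03 -1.6750e+00] F [-0.5  0.6 -2.9] M [-0.03  0.16  0.  ] w 0.012040906047008337
PLAN offset cm [35.06 11.08  0.12] turn -34.71
```

View pics/w3.png

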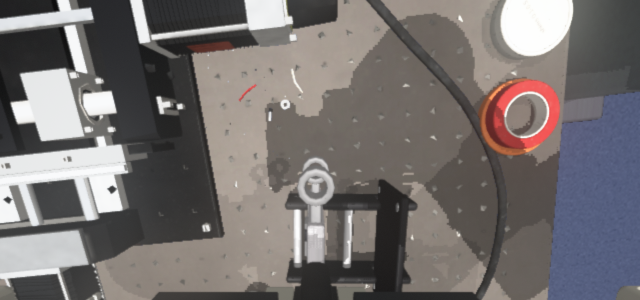

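The door is held. The upper knuckle ring is centred at about (316,187), with the lower one just behind it.

Run:
```python
from h import *
f=np.load("w3.npy",allow_pickle=True).item()
T=np.eye(4);T[:3,:3]=R.from_euler("xyz",[-3.1379,.0026,-1.6746]).as_matrix();T[:3,3]=[.6203,.2033,.3992]
k=ray(f,316,187,.3992-.1854);print("knuckle in tool mm",((np.linalg.inv(T)@np.r_[k,1])*1000).round(1))
a=np.radians(-61.26);ex=np.array([np.cos(a),np.sin(a)]);p=np.array([.5126,-.2059])
plan(p-.052*ex-.07*ex,.395,-61.26)
```

```text
knuckle in tool mm [  54.4    1.   185.3 1000. ]
t 5.5 p [0.6199 0.2032 0.3969] rpy [-3.1402e+00  1.7000e-03 -1.6750e+00] F [-0.5  0.6 -2.9] M [-0.03  0.16  0.  ] w 0.012040906047008337
PLAN offset cm [31.77 13.36  0.12] turn -34.71
```

>>> send_rows --motion '[{"offset":[4,2,-2],"turn":0},{"offset":[8,4,-4],"turn":-4},{"offset":[11.5,7,-4],"turn":-8},{"offset":[15,10,-4],"turn":-12},{"offset":[19,12,-4],"turn":-17},{"offset":[23.5,13.3,-4],"turn":-22},{"offset":[28,13.3,-4],"turn":-28},{"offset":[31.7,13.3,-2],"turn":-34.7}]'

```text
t: 6.3
eef_pos: [0.4539, -0.1, 0.4168]
ee_rot: [-3.138, -0.001, -1.064]
force: [1.6, 0.7, -2.9]
width: 0.0118
```

>>> send_rows --motion '[{"offset":[0,0,0],"turn":0},{"offset":[0,0,0],"turn":0},{"offset":[0,0,0],"turn":0},{"offset":[0,0,0],"turn":0}]'

```text
t: 6.7
eef_pos: [0.4551, -0.0974, 0.4155]
ee_rot: [-3.141, 0.0, -1.069]
force: [-0.1, 0.1, -3.4]
width: 0.0114
```

Run:
```python
from h import *
a=np.radians(-61.26);ex=np.array([np.cos(a),np.sin(a)]);p=np.array([.5126,-.2059])
plan(p-.0544*ex-.04*ex,.338,-61.26)
```

```text
t 6.7 p [ 0.4551 -0.0974  0.4155] rpy [-3.1414e+00  1.0000e-04 -1.0690e+00] F [-0.1  0.1 -3.4] M [ 0.    0.15 -0.07] w 0.01137970266839547
PLAN offset cm [2.83 0.18 7.75] turn 0.01
```

>>> send_rows --motion '[{"offset":[0,0,2.5],"turn":0},{"offset":[0,0,5],"turn":0},{"offset":[0,0,7.6],"turn":0},{"offset":[1.5,0.2,7.6],"turn":0},{"offset":[3.5,0.2,7.6],"turn":0},{"offset":[3.5,0.2,7.6],"turn":0},{"offset":[3.5,0.2,7.6],"turn":0}]'

```text
t: 7.4
eef_pos: [0.4703, -0.1294, 0.3393]
ee_rot: [3.142, 0.0, -1.07]
force: [-0.3, -0.2, -3.6]
width: 0.0118
```

Run:
```python
from h import *
s=st();f=grab_frame("wrist");np.save("w4.npy",dict(f=f,s=s),allow_pickle=True)
cv2.imwrite("pics/w4.png",cv2.resize(f["frame"][100:300,200:430],None,fx=3,fy=3,interpolation=cv2.INTER_CUBIC))
```

```text
t 7.4 p [ 0.4703 -0.1294  0.3393] rpy [ 3.1415e+00  2.0000e-04 -1.0695e+00] F [-0.3 -0.2 -3.6] M [-0.03  0.12 -0.  ] w 0.011808070905442872
```

View pics/w4.png

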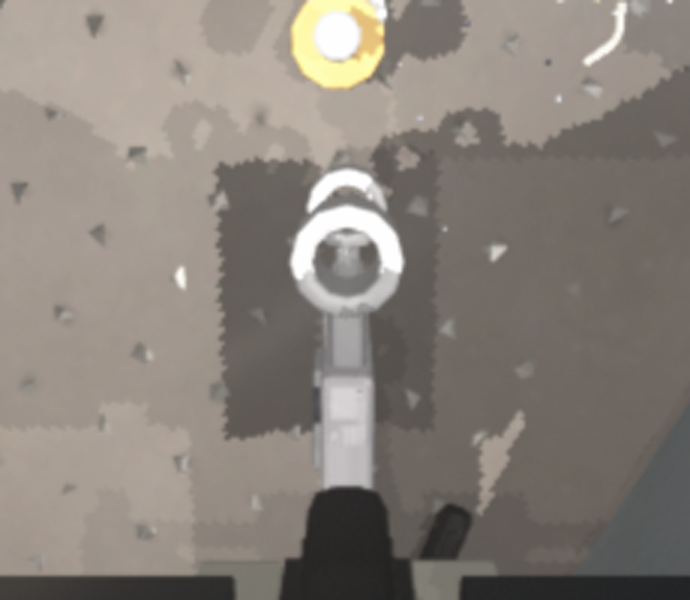

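The crop shows the pin tip at (338,37), full-frame (312.5,112.2). The upper knuckle ring is centred at about (346.5,260), full-frame (315.3,186.5).

Run:
```python
from h import *
d=np.load("w4.npy",allow_pickle=True).item();f,s=d["f"],d["s"]
T=np.eye(4);T[:3,:3]=R.from_euler("xyz",s["ee_rot"]).as_matrix();T[:3,3]=s["eef_pos"]
c=np.array([.47835,-.30474]);a=np.radians(-61.26);ex=np.array([np.cos(a),np.sin(a)]);ey=np.array([-ex[1],ex[0]]);h=c+ex*-.067+ey*.077
k=ray(f,315.3,186.5,.3393-.1854);p=ray(f,312.5,112.2,.123);p2=ray(f,312.4,113.3,.107)
i=lambda q:((np.linalg.inv(T)@np.r_[q,1])*1000).round(1)[:2]
W=pts(f)
print(k,p,p2,"tool",i(k),i(p),i(p2),"delta",i(p)-i(k)); q=p[:2]-h;print("off",q@ex,q@ey)
for (u,v) in((303,186),(327,186),(315,172),(312,112),(311,110)):print(W[v,u])
```

```text
[ 0.49543769 -0.17720616  0.1539    ] [ 0.51215093 -0.20481612  0.123     ] [ 0.51236529 -0.20484298  0.107     ] tool [54.1  0.9] [86.3 -0.5] [86.5 -0.7] delta [32.2 -1.4]
off -0.004361628527290115 0.0006839845208176544
[ 0.50027341 -0.17473292  0.15343787]
[ 0.49096264 -0.17979849  0.15323435]
[ 0.49854046 -0.1825983   0.15305299]
[ 0.51244544 -0.20481839  0.121844  ]
[ 0.51329906 -0.20537009  0.12278503]
```

>>> send_rows --motion '[{"offset":[1,-0.1,0],"turn":0},{"offset":[2,-0.14,0],"turn":0},{"offset":[2.8,-0.14,0],"turn":0},{"offset":[3.2,-0.14,0],"turn":0},{"offset":[3.2,-0.14,0.8],"turn":0},{"offset":[3.2,-0.14,0.9],"turn":0},{"offset":[3.2,-0.14,0.9],"turn":0}]'

```text
t: 8.15
eef_pos: [0.4861, -0.1573, 0.3298]
ee_rot: [3.14, 0.001, -1.07]
force: [-0.9, 0.0, -3.7]
width: 0.0119
```

Run:
```python
from h import *
s=st();f=grab_frame("wrist");np.save("w5.npy",dict(f=f,s=s),allow_pickle=True)
cv2.imwrite("pics/w5.png",cv2.resize(f["frame"][140:240,255:375],None,fx=6,fy=6,interpolation=cv2.INTER_CUBIC))
```

```text
t 8.15 p [ 0.4861 -0.1573  0.3298] rpy [ 3.1404e+00  7.0000e-04 -1.0697e+00] F [-0.9  0.  -3.7] M [-0.05  0.07  0.  ] w 0.011857746052330965
```

View pics/w5.png

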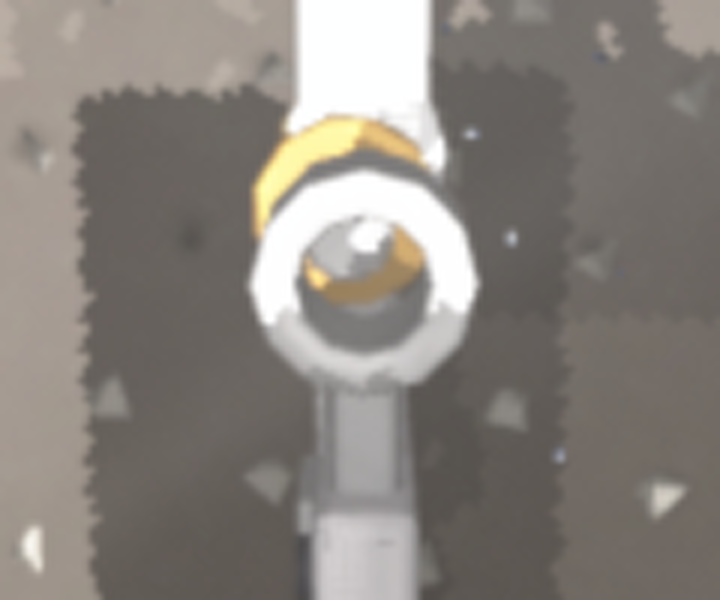

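The pin tip shows through the bore, with its centre at crop (349,232), full-frame (312.7,178.2). The ring centre is at crop (363.5,279), full-frame (315.1,186).

Run:
```python
from h import *
d=np.load("w5.npy",allow_pickle=True).item();f,s=d["f"],d["s"]
T=np.eye(4);T[:3,:3]=R.from_euler("xyz",s["ee_rot"]).as_matrix();T[:3,3]=s["eef_pos"]
i=lambda q:((np.linalg.inv(T)@np.r_[q,1])*1000).round(1)[:2]
print(i(ray(f,315.1,186,.3298-.1854)),i(ray(f,312.7,178.2,.123)))
```

```text
[54.3  0.8] [55.1 -0.4]
```

>>> send_rows --motion '[{"offset":[0.08,-0.11,0],"turn":0},{"offset":[0.08,-0.11,0],"turn":0},{"offset":[0.08,-0.11,0.2],"turn":0},{"offset":[0.08,-0.11,0.3],"turn":0},{"offset":[0.08,-0.11,0.4],"turn":0},{"offset":[0.08,-0.11,0.45],"turn":0},{"offset":[0.08,-0.11,0.5],"turn":0}]'

```text
t: 8.9
eef_pos: [0.4878, -0.1575, 0.3254]
ee_rot: [3.142, -0.0, -1.07]
force: [-0.2, 0.6, -3.6]
width: 0.0116
```

```bash
python3 -c "
from h import *
st()"
```

```text
t 8.9 p [ 0.4878 -0.1575  0.3254] rpy [ 3.1416 -0.     -1.0696] F [-0.2  0.6 -3.6] M [-0.06  0.11  0.03] w 0.011572750775001481
```

>>> send_rows --motion '[{"offset":[0,0,0.05],"turn":0},{"offset":[0,0,0.1],"turn":0},{"offset":[0,0,0.15],"turn":0},{"offset":[0,0,0.2],"turn":0}]'

```text
t: 9.3
eef_pos: [0.4878, -0.1575, 0.3234]
ee_rot: [3.142, 0.0, -1.07]
force: [-0.9, 0.6, -3.3]
width: 0.0117
```

>>> send_rows --motion '[{"offset":[0,0,0.05],"turn":0},{"offset":[0,0,0.1],"turn":0},{"offset":[0,0,0.15],"turn":0},{"offset":[0,0,0.2],"turn":0}]'

```text
t: 9.7
eef_pos: [0.4879, -0.1575, 0.3214]
ee_rot: [-3.142, -0.0, -1.069]
force: [0.1, 0.5, -3.7]
width: 0.0119
```

>>> send_rows --motion '[{"offset":[0,0,0.07],"turn":0},{"offset":[0,0,0.14],"turn":0},{"offset":[0,0,0.21],"turn":0},{"offset":[0,0,0.28],"turn":0},{"offset":[0,0,0.35],"turn":0},{"offset":[0,0,0.4],"turn":0}]'

```text
t: 10.3
eef_pos: [0.4878, -0.1575, 0.3173]
ee_rot: [3.142, 0.0, -1.07]
force: [-0.4, 0.4, -3.2]
width: 0.0116
```

>>> send_rows --motion '[{"offset":[0,0,0.07],"turn":0},{"offset":[0,0,0.14],"turn":0},{"offset":[0,0,0.21],"turn":0},{"offset":[0,0,0.28],"turn":0},{"offset":[0,0,0.35],"turn":0},{"offset":[0,0,0.4],"turn":0}]'

```text
t: 10.9
eef_pos: [0.4878, -0.1575, 0.3133]
ee_rot: [3.142, 0.0, -1.07]
force: [0.4, 0.4, -2.9]
width: 0.0118
```

>>> send_rows --motion '[{"offset":[0,0,0.05],"turn":0},{"offset":[0,0,0.1],"turn":0},{"offset":[0,0,0.15],"turn":0},{"offset":[0,0,0.2],"turn":0}]'

```text
t: 11.3
eef_pos: [0.4878, -0.1575, 0.3114]
ee_rot: [-3.142, -0.0, -1.07]
force: [-0.6, -0.2, -3.3]
width: 0.0115
```

>>> send_rows --motion '[{"offset":[0,0,0.05],"turn":0},{"offset":[0,0,0.08],"turn":0},{"offset":[0,0,0.08],"turn":0}]'

```text
t: 11.6
eef_pos: [0.4878, -0.1575, 0.3106]
ee_rot: [3.142, 0.0, -1.07]
force: [-0.6, 0.1, -3.0]
width: 0.0116
```

>>> send_rows --motion '[{"offset":[0,0,0.04],"turn":0},{"offset":[0,0,0.08],"turn":0},{"offset":[0,0,0.08],"turn":0}]'

```text
t: 11.9
eef_pos: [0.4879, -0.1575, 0.31]
ee_rot: [-3.141, -0.0, -1.069]
force: [-0.9, 0.9, -0.8]
width: 0.0117
```

>>> send_rows --motion '[{"offset":[0,0,0.03],"turn":0},{"offset":[0,0,0.06],"turn":0},{"offset":[0,0,0.06],"turn":0}]'

```text
t: 12.2
eef_pos: [0.4879, -0.1575, 0.3099]
ee_rot: [-3.141, -0.0, -1.069]
force: [-2.8, 2.5, 4.9]
width: 0.0121
```

Contact came at the expected height, TCP z 0.310 against an expected 0.3104. I release, then check.

>>> send_rows --motion '[{"offset":[0,0,-0.1],"turn":0},{"offset":[0,0,-0.1],"turn":0},{"offset":[0,0,-0.1],"turn":0},{"offset":[0,0,-0.1],"turn":0},{"offset":[0,0,-0.1],"turn":0},{"offset":[0,0,-1],"turn":0},{"offset":[0,0,-1.9],"turn":0},{"offset":[0,0,-1.9],"turn":0}]' --hand -0.4

```text
t: 13.0
eef_pos: [0.4885, -0.1576, 0.3301]
ee_rot: [-3.139, -0.002, -1.069]
force: [-0.2, -0.2, -0.6]
width: 0.0262
```

Run:
```python
from h import *
s=st();f=grab_frame("wrist");np.save("w6.npy",dict(f=f,s=s),allow_pickle=True)
g=grab_frame("scene")
cv2.imwrite("pics/w6.png",np.hstack([cv2.resize(f["frame"][100:300,240:400],(400,500)),cv2.resize(g["frame"][120:230,340:428],(400,500))]))
```

```text
t 13.0 p [ 0.4885 -0.1576  0.3301] rpy [-3.1391e+00 -1.7000e-03 -1.0692e+00] F [-0.2 -0.2 -0.6] M [-0.03  0.09 -0.  ] w 0.026241293025347594
```

View pics/w6.png

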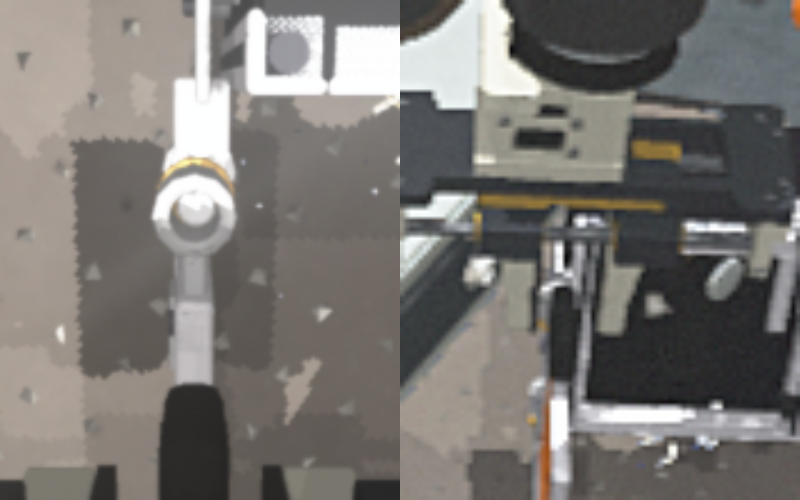

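The pin shows inside the bore, the door stands free on its hinge, and wrist force is about 0. Next I compute the swing arc, with the trailing finger pushing on the grip bar.

```bash
cat > arc.py <<'E'
from h import *
import sys
# rows relative to current pose (yaw0) for absolute swing angles th, lead mm; pivot fixed
Pv=np.array([.5132,-.2055]);Y0=np.radians(-61.3)
def T2(p,yaw):
    x=np.array([np.cos(yaw),np.sin(yaw)]);y=np.array([np.sin(yaw),-np.cos(yaw)]);return x,y
s=st();p=np.array(s["eef_pos"][:2]);yaw=s["ee_rot"][2];X,Y=T2(p,yaw)
for a in sys.argv[1:]:
    th,lead=map(float,a.split(","));yt=Y0+np.radians(th);x,y=T2(0,yt)
    g=Pv-.0542*x+(lead-.85)*.001*y-p
    print(th,lead,"off",round(g@X*100,2),round(g@Y*100,2),"turn",round(-np.degrees((yt-yaw+np.pi)%(2*np.pi)-np.pi),1))
E
python3 arc.py 0,0 0,5 5,7 10,7 15,7 20,7 26,7 32,7 38,7 44,7
```

```text
t 13.1 p [ 0.4879 -0.1575  0.3288] rpy [-3.1404e+00 -5.0000e-04 -1.0695e+00] F [-1.1 -0.2 -0.5] M [-0.03  0.13 -0.  ] w 0.026523911315457487
0.0 0.0 off 0.0 0.0 turn 0.0
0.0 5.0 off 0.0 0.5 turn 0.0
5.0 7.0 off 0.08 1.17 turn -5.0
10.0 7.0 off 0.19 1.63 turn -10.0
15.0 7.0 off 0.35 2.09 turn -15.0
20.0 7.0 off 0.54 2.52 turn -20.0
26.0 7.0 off 0.82 3.02 turn -26.0
32.0 7.0 off 1.15 3.48 turn -32.0
38.0 7.0 off 1.53 3.91 turn -38.0
44.0 7.0 off 1.95 4.3 turn -44.0
```

>>> send_rows --motion '[{"offset":[0,0.5,0],"turn":0},{"offset":[0.08,1.17,0],"turn":-5},{"offset":[0.19,1.63,0],"turn":-10},{"offset":[0.35,2.09,0],"turn":-15},{"offset":[0.54,2.52,0],"turn":-20},{"offset":[0.82,3.02,0],"turn":-26},{"offset":[1.15,3.48,0],"turn":-32},{"offset":[1.53,3.91,0],"turn":-38}]'

```text
t: 13.9
eef_pos: [0.4604, -0.19, 0.3279]
ee_rot: [3.142, 0.0, -0.402]
force: [0.1, 0.1, -0.3]
width: 0.0266
```

```bash
python3 arc.py 38,7 43,7 48,7 53,7 58,7 62,7 66,7 69,7 72,7
```

```text
t 13.9 p [ 0.4604 -0.19    0.3279] rpy [ 3.1416e+00  5.0000e-04 -4.0210e-01] F [ 0.1  0.1 -0.3] M [ 0.02 -0.   -0.  ] w 0.02663969844023289
38.0 7.0 off 0.05 -0.05 turn 0.3
43.0 7.0 off 0.12 0.42 turn -4.7
48.0 7.0 off 0.23 0.88 turn -9.7
53.0 7.0 off 0.38 1.33 turn -14.7
58.0 7.0 off 0.57 1.77 turn -19.7
62.0 7.0 off 0.75 2.1 turn -23.7
66.0 7.0 off 0.96 2.43 turn -27.7
69.0 7.0 off 1.12 2.66 turn -30.7
72.0 7.0 off 1.3 2.88 turn -33.7
```

>>> send_rows --motion '[{"offset":[0.12,0.42,-0.1],"turn":-4.7},{"offset":[0.23,0.88,-0.3],"turn":-9.7},{"offset":[0.38,1.33,-0.3],"turn":-14.7},{"offset":[0.57,1.77,-0.3],"turn":-19.7},{"offset":[0.75,2.1,-0.3],"turn":-23.7},{"offset":[0.96,2.43,-0.3],"turn":-27.7},{"offset":[1.12,2.66,-0.3],"turn":-30.7}]'

```text
t: 14.6
eef_pos: [0.4603, -0.2189, 0.3309]
ee_rot: [-3.141, 0.001, 0.132]
force: [0.7, 0.0, -0.6]
width: 0.0262
```

```bash
python3 arc.py 69,7 72,7 75,7 77,7 79,7 81,7 83,7 85,7 87,7 88,7
python3 - <<'E'
from h import *
g=grab_frame("top");f=grab_frame("scene")
cv2.imwrite("pics/x7.png",np.hstack([cv2.resize(g["frame"][200:320,385:505],(400,400)),cv2.resize(f["frame"][120:230,335:445],(400,400))]))
E
```

```text
t 14.6 p [ 0.4603 -0.2189  0.3309] rpy [-3.1413e+00  6.0000e-04  1.3200e-01] F [ 0.7  0.  -0.6] M [ 0.01  0.09 -0.02] w 0.02623830051538199
69.0 7.0 off 0.0 -0.0 turn -0.1
72.0 7.0 off 0.04 0.28 turn -3.1
75.0 7.0 off 0.1 0.56 turn -6.1
77.0 7.0 off 0.14 0.75 turn -8.1
79.0 7.0 off 0.2 0.93 turn -10.1
81.0 7.0 off 0.25 1.11 turn -12.1
83.0 7.0 off 0.32 1.29 turn -14.1
85.0 7.0 off 0.39 1.47 turn -16.1
87.0 7.0 off 0.46 1.64 turn -18.1
88.0 7.0 off 0.5 1.73 turn -19.1
```

View pics/x7.png

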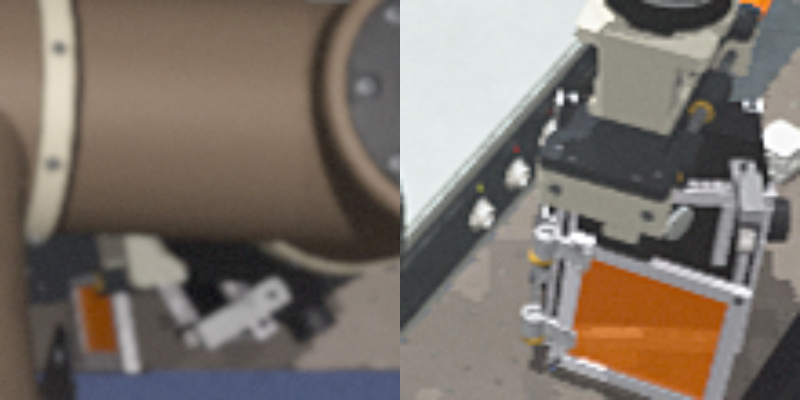

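The scene view (right half) shows the door following, both knuckles down on the pins, and the free edge nearing the catch.

>>> send_rows --motion '[{"offset":[0.04,0.28,0],"turn":-3.1},{"offset":[0.1,0.56,0],"turn":-6.1},{"offset":[0.14,0.75,0],"turn":-8.1},{"offset":[0.2,0.93,0],"turn":-10.1}]'

```text
t: 15.1
eef_pos: [0.4635, -0.2275, 0.331]
ee_rot: [-3.141, 0.0, 0.305]
force: [-0.4, 1.2, -0.0]
width: 0.0263
```

>>> send_rows --motion '[{"offset":[0.05,0.18,0],"turn":-2},{"offset":[0.12,0.36,0],"turn":-4},{"offset":[0.19,0.54,0],"turn":-6}]'

```text
t: 15.4
eef_pos: [0.4668, -0.232, 0.3308]
ee_rot: [-3.141, 0.001, 0.41]
force: [-2.8, 3.2, 0.8]
width: 0.0264
```

```bash
python3 arc.py 85,7 86,7 87,7 88,7 89,7 90,7 90,8
```

```text
t 15.4 p [ 0.4668 -0.232   0.3308] rpy [-3.1406e+00  9.0000e-04  4.0990e-01] F [-2.8  3.2  0.8] M [ 1.1   0.95 -0.  ] w 0.026391440536603465
85.0 7.0 off -0.1 0.05 turn -0.2
86.0 7.0 off -0.09 0.15 turn -1.2
87.0 7.0 off -0.08 0.24 turn -2.2
88.0 7.0 off -0.06 0.34 turn -3.2
89.0 7.0 off -0.05 0.43 turn -4.2
90.0 7.0 off -0.03 0.52 turn -5.2
90.0 8.0 off -0.02 0.62 turn -5.2
```

Contact with the roller shows a push of about 4 N at the bar. I continue in small steps.

>>> send_rows --motion '[{"offset":[-0.02,0.1,0],"turn":-1},{"offset":[-0.02,0.2,0],"turn":-2},{"offset":[-0.02,0.25,0],"turn":-3}]'

```text
t: 15.7
eef_pos: [0.468, -0.2345, 0.3311]
ee_rot: [-3.142, 0.0, 0.463]
force: [0.2, 0.4, -1.0]
width: 0.0264
```

>>> send_rows --motion '[{"offset":[0,0.08,0],"turn":-1},{"offset":[0,0.15,0],"turn":-2},{"offset":[0,0.15,0],"turn":-2}]'

```text
t: 16.0
eef_pos: [0.4689, -0.236, 0.3313]
ee_rot: [3.141, -0.0, 0.498]
force: [-1.1, 0.7, -0.1]
width: 0.0267
```

```bash
python3 arc.py 88,7 90,7 90,8 90,9
```

```text
t 16.0 p [ 0.4689 -0.236   0.3313] rpy [ 3.1414 -0.      0.4984] F [-1.1  0.7 -0.1] M [ 0.02  0.2  -0.  ] w 0.02667733005684605
88.0 7.0 off -0.08 -0.12 turn 1.9
90.0 7.0 off -0.07 0.07 turn -0.1
90.0 8.0 off -0.07 0.17 turn -0.1
90.0 9.0 off -0.07 0.27 turn -0.1
```

>>> send_rows --motion '[{"offset":[-0.05,0.1,0],"turn":0},{"offset":[-0.05,0.18,0],"turn":0},{"offset":[-0.05,0.18,0],"turn":0}]'

```text
t: 16.3
eef_pos: [0.4693, -0.2379, 0.3313]
ee_rot: [3.141, -0.0, 0.498]
force: [-0.2, 0.3, -0.1]
width: 0.0265
```

```bash
python3 -c "
from h import *
st()"
```

```text
t 16.3 p [ 0.4693 -0.2379  0.3313] rpy [ 3.1412e+00 -1.0000e-04  4.9760e-01] F [-0.2  0.3 -0.1] M [-0.12  0.18 -0.04] w 0.02646097357153644
```

>>> send_rows --motion '[{"offset":[0,0.1,0],"turn":0},{"offset":[0,0.15,0],"turn":0},{"offset":[0,0.15,0],"turn":0}]'

```text
t: 16.6
eef_pos: [0.47, -0.2391, 0.3312]
ee_rot: [3.142, 0.0, 0.498]
force: [0.3, -0.8, 0.7]
width: 0.0263
```

Run:
```python
from h import *
st()
f=grab_frame("scene")
cv2.imwrite("pics/x8.png",cv2.resize(f["frame"][120:230,335:465],(780,660))[:600])
```

```text
t 16.6 p [ 0.47   -0.2391  0.3312] rpy [3.1416e+00 1.0000e-04 4.9770e-01] F [ 0.3 -0.8  0.7] M [-0.12  0.08  0.06] w 0.026277009514257814
```

View pics/x8.png

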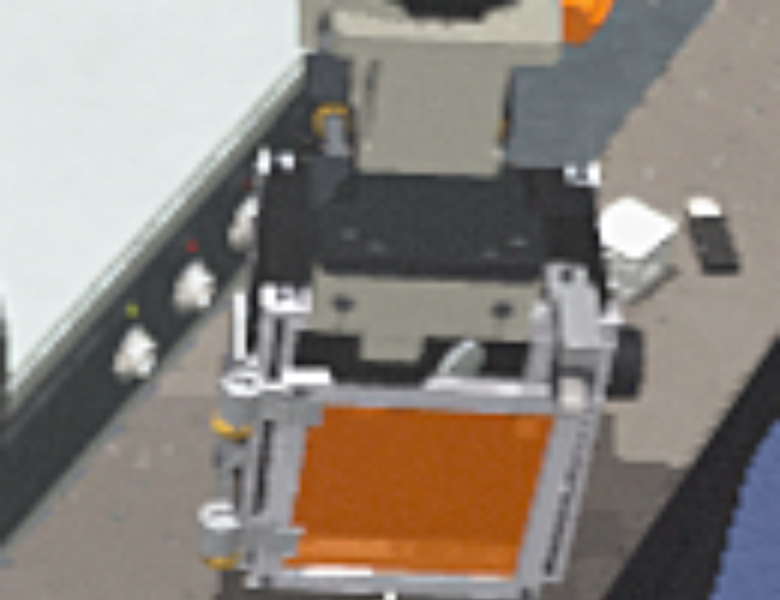

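The picture shows the door shut, with the roller at about (572,385) in front of the rail and both knuckles on the brass. I retreat straight up and measure.

>>> send_rows --motion '[{"offset":[-0.05,-0.35,0],"turn":0},{"offset":[-0.05,-0.35,0],"turn":0},{"offset":[-0.05,-0.35,-2],"turn":0},{"offset":[-0.05,-0.35,-5],"turn":0},{"offset":[-0.05,-0.35,-10],"turn":0},{"offset":[-0.05,-0.35,-12],"turn":0},{"offset":[-0.05,-0.35,-12],"turn":0}]'

```text
t: 17.35
eef_pos: [0.4683, -0.2363, 0.4551]
ee_rot: [3.137, -0.005, 0.498]
force: [0.8, 0.7, -0.1]
width: 0.0261
```

Run:
```python
from h import *
st()
c=np.array([.47835,-.30474]);a=np.radians(-61.26);ex=np.array([np.cos(a),np.sin(a)]);ey=np.array([-ex[1],ex[0]])
f=grab_frame("scene");W=pts(f);hsv=cv2.cvtColor(f["frame"],cv2.COLOR_BGR2HSV)
P=W.reshape(-1,3);L=np.c_[(P[:,:2]-c)@ex*1000,(P[:,:2]-c)@ey*1000,P[:,2]*1000]
h=hsv.reshape(-1,3);m=(h[:,1]>120)&(h[:,0]<25)&(abs(L[:,1])<70)&(abs(L[:,0]+67)<30)&(L[:,2]>20)&(L[:,2]<125)
Q=L[m];A=np.c_[Q[:,1:],np.ones(len(Q))];k=np.linalg.lstsq(A,Q[:,0],rcond=None)[0]
print(m.sum(),"plane x=",k,"at y=-55,z=75:",k@[-55,75,1],"at hinge y77:",k@[77,75,1])
for nm in("scene","wrist"):
    g=f if nm=="scene" else grab_frame("wrist");P=pts(g).reshape(-1,3);l=np.c_[(P[:,:2]-c)@ex*1000,(P[:,:2]-c)@ey*1000,P[:,2]*1000]
    q=l[(abs(l[:,0]+67)<15)&(abs(l[:,1]-25)<30)&(l[:,2]>155)&(l[:,2]<168)];print(nm,"bar top",len(q),q.mean(0) if len(q) else 0)
    q=l[(abs(l[:,0]+67)<15)&(l[:,1]>-35)&(l[:,1]<70)&(l[:,2]>126)&(l[:,2]<134)]
    if len(q)>20: print("rail top fit x(y)",np.polyfit(q[:,1],q[:,0],1),len(q),"z",np.median(q[:,2]))
    q=l[(l[:,2]>105)&(l[:,2]<118)&(P[:,0]*0<1)]
P=pts(f).reshape(-1,3);q=P[(P[:,2]>.108)&(P[:,2]<.119)&(abs(P[:,0]-.56)<.02)&(abs(P[:,1]-.22)<.08)];print("panel top",len(q),q.mean(0))
f0=np.load("fs.npy",allow_pickle=True).item()["scene"];P=pts(f0).reshape(-1,3);q=P[(P[:,2]>.108)&(P[:,2]<.119)&(abs(P[:,0]-.56)<.02)&(abs(P[:,1]-.22)<.08)];print("panel top before",len(q),q.mean(0))
```

```text
t 17.35 p [ 0.4683 -0.2363  0.4551] rpy [ 3.1371 -0.005   0.4982] F [ 0.8  0.7 -0.1] M [-0.09  0.11 -0.05] w 0.026145393724724367
1020 plane x= [-3.23303009e-02  5.94891504e-04 -6.96708016e+01] at y=-55,z=75: -67.8480181499322 at hinge y77: -72.11561787251333
scene bar top 82 [-71.10643463  25.22710765 159.74433874]
rail top fit x(y) [-3.15941710e-02 -7.04382639e+01] 87 z 128.56687941682608
wrist bar top 754 [-68.43520739  24.70912735 159.55730988]
rail top fit x(y) [-2.96091199e-02 -6.79330735e+01] 303 z 127.79947994583874
panel top 242 [0.55988061 0.23914497 0.11338682]
panel top before 241 [0.55997007 0.23992863 0.11334249]
```

```bash
python3 -c "
from h import *
print(job_done()); st()"
```

```text
the job is handed in; nothing more can be done
None
the job is handed in; nothing more can be done
```

The door is hung on the enclosure and shut behind the roller catch, and I handed the job in at about 17.5 s. No verdict comes back.

**What I did:**
- I gripped the door in the rack and lifted it clear.
- The wrist camera put the real pin axis about 4.4 mm off nominal, towards the front.
- I lowered the door onto both pins. Force only appeared at the end, when it touched home at 0.310 m against an expected 0.3104 m, with at most about 8 N pressing down.
- I released the door and swung it shut by pushing on the grip bar. About 4 N built up at the roller and then dropped away as it snapped in.

**Last checks:**
- **Shut:** at the free edge the door's face measured x = −67.8 mm in the enclosure. The limit is −71.5 mm.
- **Black panel:** it had moved less than 1 mm.
- **Robot:** the arm was clear of everything before handing in.
- **Seating height:** the rail read about 2 mm below its expected height, about the camera's calibration error. The bar top read about 3 mm low, more than the roughly 2 mm it read low in the rack. I put both down to camera bias and sag, and relied on the contact height for the seating.
- **Pin offset:** I measured 4.4 mm where the spec says 5 mm, which is within measuring error.

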